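Shut the feeder guards and hold the jog lever at run

ROBOT

A 6-joint arm with a two-finger parallel gripper is mounted at the origin on a cart in front of the work surface, level with it; the furniture and walls round the work are solid. World frame = base frame: x ahead of the robot, y to its left, z up, the work surface at z = 0. Lengths are in m, angles in rad, forces in N, time in s.
With the tool pointing down it reaches from about 0.4 to 0.825 m from the base axis. Payload 7 kg.
Tool frame: the origin (TCP) lies between the finger pads; the fingertips stand 25 mm ahead of it and the grasp point (between the pads) lies 6 mm ahead of it (ctrl.nose_length is the distance from the TCP to the fingertips, in m); z points along the fingers, y is the line along which they close (so a half turn about z gives the same grasp; the last joint's range is limited). The gripper opens to 85 mm and grips with 20 to 120 N. Pads are 22 mm wide; open, the fingers measure 114 mm over their backs; the gripper's body (76 mm by 85 mm) begins 54 mm behind the grasp point. The pads swing forward as they close: fully open they stand 13 mm farther back than shut.
Start: joints at [-0.909, 0.359, 0.012, 0, -1.224, -0.288], TCP at [0.246, -0.628, 0.256] pointing down, gripper open.
Joint ranges: [-3.07, 3.07], [-1.43, 2.12], [-1.02, 1.25], [-3.03, 1.67], [-3.05, -0], [-3.03, 3.03]. Speed limits (rad/s): [2.39, 2.39, 3.01, 3.14, 3.14, 3.14].

INTERFACE

Orientations are given as a rotation vector (axis times angle).
In Python, from bench import ctrl gives the robot as it stands.
- The arm moves only by the tool move_arm, never from a script. Its argument "rows" is a list of rows, each an object with "delta_rot": the turn, a rotation vector about the world's x, y, z in degrees, a list of three; "slide": the shift along the world's x, y, z in m, a list of three; "jaw": the closure, from 0 (fully open) to 1 (shut). In form: [{"delta_rot": [rx, ry, rz], "slide": [x, y, z], "jaw": jaw}, ...]. A call has exactly 10 rows; each row is the pose to reach, as a shift and turn from the pose commanded when the call began; what a row does not reach only later rows make up. A row lasts 1/10 s, in which the tool goes at most 50 mm and 8.59 degrees, less where a joint would pass 70% of its speed; a pose out of reach is approached as far as the arm can. A call with a gripper value outside its range is refused whole. The fingers move at their own pace and stop on an object; the grip force is fixed at half the most. Time passes only in rows, so rows that repeat a pose let the fingers close, or fill a call up. It gives the time, the measured TCP pose, the force, the opening and the grip force at its end, in the units of the state.
- ctrl.read_state(): the state, without advancing time (a new reading comes with each control period).
- ctrl.camera(name): name is "side" or "top"; returns the picture (384x512x3 uint8, red, green, blue); there is no depth.
- ctrl.camera_info(name): a dict with "mtx" (3x3 intrinsics, pixels), "R" (3x3) and "t" (3): a world point X has camera coordinates R X + t. Camera axes: x right, y down, z forward; pixel columns grow to the right and rows downward; lengths in m; the calibration is good to about 2 mm. A picture is of the moment at which its call begins. camera_info takes no time and is no camera call.
- ctrl.close_job(): hands the job in; it is judged then, once.
Trained networks look in the newest picture that a camera, given by its name, has taken for a name from the list of things; names that differ only in an ending like _2 or _b are one class to them, and where a whole thing is asked for, a point or a joint stands for the part that bears it (a point fixed in the world has none). Each returns a list of dicts, best first, with "score" (0 to 1); they miss things now and then, are a little off and sometimes report something else, mostly with a low value. They report only what shows in the picture. A call takes as long as a camera call. They do not tell look-alikes from the thing itself.
- ctrl.recognise(camera, target): "location" ([column, row] in pixels, amid what is visible of it).
The state is a dict: "t": time; "joint_positions": joint angles; "qd": joint speeds; "joint_torque": joint torques, N m; "eef_pos": TCP position; "eef_rot": TCP orientation; "force": force on the tool from outside, world axes, zero at the start; "torque": the same for the moment, N m; "grip_width": opening from 0.0 (shut) to 1.0 (fully open); "finger_force": force on a finger pad.
Only numpy, scipy, OpenCV 4.12 (cv2) and the standard library are available. Lean on these libraries where they do the work, as an engineer would, in place of code of your own. Each camera call takes 0.05 s, during which the arm holds its last target. There are 200 camera calls.

TASK

Press both yellow guards of the blue label feeder down until their catches hold them shut. Only then push down the orange pad of the hold-to-run lever on the grey console to its middle position, lever level and pointer in the green, never down into the red, and keep holding it there: the program finishes while the robot still holds the lever. Leave everything else on the table where it is.

Things in the scene. Friction and masses are not known exactly. Their poses are not given: they have to be found in the camera images.
- feeder: blue label feeder fixed to the table, base 180 x 220 mm, 84 mm high with guards shut; two rollers under two yellow guards side by side. Origin: centre of its underside. x points from the guards' front edges to their hinges, y to its left, z up. It and the console stand side by side in either order, yaw within 0.25.
- guard_left (a joint): left guard: yellow frame with clear window, 125 mm from hinge (far edge) to front edge, 90 x 6 mm. 0 = shut, level; grows as the front edge rises (rad), 0.85 widest. A light spring (0.7 N at the front edge) keeps it open at 0.5 to 0.75. Pressed down, it meets a catch at 0.13, is forced over it with 6 to 8 N on the pad, snaps in below 0.06 and stays shut at 0.00 to 0.01; rigid stop at 0.
- guard_left_pad (a point): centre of the top of the black press pad (30 x 46 mm) on the left guard, 85 mm from the hinge line; moves with it. Guard shut: at x = -23, y = 50, z = 84 mm in the feeder's frame; hinge line at x = 62, z = 75 mm. Pressing straight down above that shut position meets the guard at any opening up to 0.7 rad.
- guard_right (a joint): right guard: yellow frame with clear window, 125 mm from hinge (far edge) to front edge, 90 x 6 mm. 0 = shut, level; grows as the front edge rises (rad), 0.85 widest. A light spring (0.7 N at the front edge) keeps it open at 0.5 to 0.75. Pressed down, it meets a catch at 0.13, is forced over it with 6 to 8 N on the pad, snaps in below 0.06 and stays shut at 0.00 to 0.01; rigid stop at 0.
- guard_right_pad (a point): centre of the top of the black press pad (30 x 46 mm) on the right guard, 85 mm from the hinge line; moves with it. Guard shut: at x = -23, y = -50, z = 84 mm in the feeder's frame; hinge line at x = 62, z = 75 mm. Pressing straight down above that shut position meets the guard at any opening up to 0.7 rad.
- console: grey console fixed to the table, 170 x 90 mm, 26 mm high; two 80 mm high cheeks at the far end carry the lever's pivot (x = 55, z = 62 mm). Origin: centre of its underside; x points from the lever's free end to its pivot, y left, z up. Scale 16 mm wide, 88 mm high beside the free end (y = 36 mm): white = off, green (14 mm) = run, red = trip; black pointer on the lever.
- jog_lever (a joint): the hold-to-run lever (rad): 0 = released, free end tilted 0.16 rad up; grows as it is pushed down; 0.16 = lever level, the middle of run; green is 0.10 to 0.22, red from 0.22 to the stop at 0.32. It springs back to 0 when released. Push on the pad's centre: about 3 N to start it, about 7 N at 0.16, about 11 N at the stop.
- jog_pad (a point): centre of the top face of the orange pad (46 x 40 mm) near the lever's free end, 100 mm from the pivot; it moves with the lever. Level (0.16) it lies in the console's frame at x = -45 mm, y = 0, z = 73 mm; released about 16 mm higher, at the stop 16 mm lower.
- bottle_front: unlabelled cream soap bottle with black cap, 50 x 87 x 202 mm, origin under its centre. Bystander: leave it alone.
- tape_gun: tape dispenser with brown tape and red handle, 153 x 150 x 56 mm, origin under its centre. Bystander: leave it alone.
- label_roll: roll of labels standing on end, 68 mm across, 60 mm high, origin under its centre. Bystander: leave it alone.
- glue_can: small yellow and red tin, 69 mm across, 76 mm high, origin under its centre. Bystander: leave it alone.
- cap_loose0: loose black bottle cap, 37 mm across, 32 mm high, origin under its centre. Bystander: leave it alone.
- stamp: red and black hand stamp, 36 x 48 x 68 mm, origin under its centre. Bystander: leave it alone.
Things that resemble listed ones, but are neither listed nor needed, are in the scene too. There is more than one size of the console; the one meant has the size given above.

How it is judged:
By the outcome, as a careful person would: the job done as asked, in the order asked, and still so for the second after the job is handed in, while the arm keeps its last pose, push and grip.
It also fails if it takes over 48 s, if anything falls off the work surface, if the arm or the gripper's body presses on something with over 40 N, if the wrist force passes 120 N, or if a joint passes its speed limit or range.

## Working session

There is one attempt and no reset: what is moved stays moved. The work goes in short steps, Python scripts to look and compute and a tool call to move; the robot and the scene stay as the last step left them, time stands still between calls to the robot, and variables do not carry over. Pictures are saved under pics/ and viewed, at most 10 in all, crops included, and the job is handed in when it is done.

Besides the shell and the picture viewer there is one more tool, called after ">>>" as name(argument=value, ...) on one line, values as JSON. move_arm: Moves the arm, as the interface text tells. Its arguments: {"type":"object","properties":{"rows":{"type":"array","items":{"type":"object","properties":{"delta_rot":{"type":"array","items":{"type":"number"}},"slide":{"type":"array","items":{"type":"number"}},"jaw":{"type":"number"}}}}},"required":["rows"]}

```bash
mkdir -p pics; python3 - <<'E'
from bench import ctrl
import cv2, numpy as np
for c in ("top","side"):
    im=ctrl.camera(c); cv2.imwrite(f"pics/{c}0.png",im[:,:,::-1])
    i=ctrl.camera_info(c); print(c,np.round(i["mtx"],1).tolist(),np.round(i["R"],3).tolist(),np.round(i["t"],3).tolist())
    for n in ("feeder","guard_left_pad","guard_right_pad","console","jog_pad","jog_lever"):
        print(n,[(np.round(d["location"]).tolist(),round(d["score"],2)) for d in ctrl.recognise(c,n)])
s=ctrl.read_state();print(s["t"],s["eef_pos"],s["eef_rot"],s["force"])
E
```

```text
top [[445.9, 0.0, 250.6], [0.0, 445.9, 189.9], [0.0, 0.0, 1.0]] [[-0.015, -1.0, 0.001], [-0.983, 0.015, -0.185], [0.185, -0.004, -0.983]] [0.072, 0.584, 1.774]
feeder [([224.0, 202.0], 0.92)]
guard_left_pad []
guard_right_pad [([238.0, 200.0], 0.95)]
console [([274.0, 231.0], 0.98), ([307.0, 215.0], 0.91)]
jog_pad [([310.0, 216.0], 0.53)]
jog_lever [([310.0, 218.0], 0.7)]
side [[469.0, 0.0, 254.8], [0.0, 469.0, 192.1], [0.0, 0.0, 1.0]] [[-0.933, -0.359, 0.018], [-0.239, 0.581, -0.778], [0.269, -0.731, -0.627]] [0.565, 0.179, 1.61]
feeder [([253.0, 232.0], 0.71)]
guard_left_pad [([249.0, 223.0], 0.97), ([237.0, 310.0], 0.48)]
guard_right_pad [([264.0, 203.0], 0.6)]
console [([305.0, 176.0], 0.85), ([303.0, 205.0], 0.85)]
jog_pad [([308.0, 168.0], 0.61), ([247.0, 221.0], 0.16)]
jog_lever [([302.0, 168.0], 0.58), ([303.0, 200.0], 0.44)]
0.7 [ 0.24644848 -0.62834757  0.25631007] [-5.83733138e-01  3.08686086e+00  3.47041811e-05] [-0.27897861  0.00766239 -0.21559021]
```

View pics/top0.png

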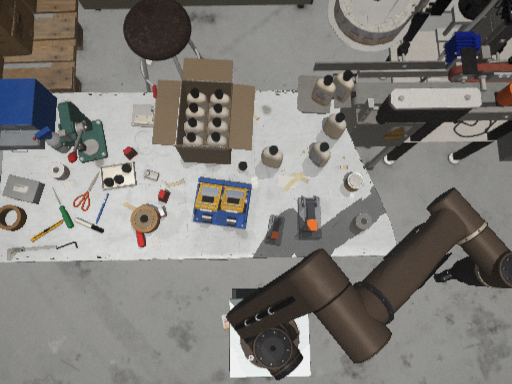

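View pics/side0.png

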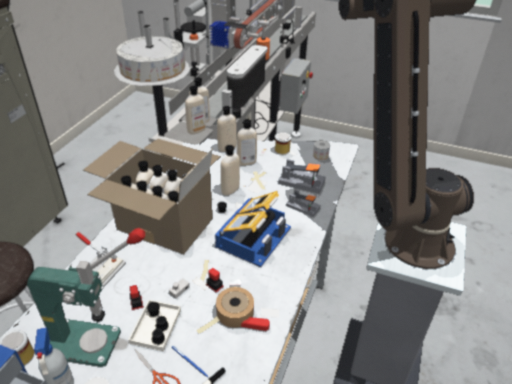

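The top view shows the feeder at about (222,202) with both guards open. There are two consoles: a small one at (274,231) and a larger one at (309,216), about 43 px long, which matches 170 mm. Next I'll fit the poses from zoomed crops.

```bash
cat > h.py <<'E'
from bench import ctrl
import cv2, numpy as np
def proj(c,P):
    i=ctrl.camera_info(c); p=(np.asarray(i["R"])@np.atleast_2d(P).T).T+i["t"]; p=p@np.asarray(i["mtx"]).T
    return p[:,:2]/p[:,2:]
def ray(c,px,z):
    i=ctrl.camera_info(c); R=np.asarray(i["R"]); C=-R.T@i["t"]
    d=R.T@np.linalg.inv(i["mtx"])@np.array([px[0],px[1],1.]); return C+d*(z-C[2])/d[2]
def W(pose,p):
    x,y,a=pose; p=np.atleast_2d(p); c,s=np.cos(a),np.sin(a)
    return np.c_[x+c*p[:,0]-s*p[:,1], y+s*p[:,0]+c*p[:,1], p[:,2]]
def box(lx,ly,z,cx=0,cy=0):
    return np.array([[cx+i*lx/2,cy+j*ly/2,z] for i,j in((-1,-1),(1,-1),(1,1),(-1,1))])
def show(c,polys,roi,k,fn,im=None):
    x0,y0,x1,y1=roi; im=ctrl.camera(c) if im is None else im
    b=cv2.resize(im[y0:y1,x0:x1,::-1],None,fx=k,fy=k,interpolation=cv2.INTER_CUBIC)
    for P,col in polys:
        q=((proj(c,P)-[x0,y0]+.5)*k).astype(int); cv2.polylines(b,[q],True,col,1)
    return b
E
python3 - <<'E'
from h import *
for p in ((222,202),(309,216)): print(p,ray("top",p,0.04).round(3))
for p in ((253,232),(303,178)): print(p,ray("side",p,0.04).round(3))
im=ctrl.camera("top"); hsv=cv2.cvtColor(im,cv2.COLOR_RGB2HSV)
m=cv2.inRange(hsv,(100,120,40),(125,255,255)); m[:, :180]=0;m[:,262:]=0;m[:170]=0;m[235:]=0
ys,xs=np.nonzero(m); r=cv2.minAreaRect(np.c_[xs,ys].astype(np.float32)); print(r, [ray("top",q,0.03).round(3).tolist() for q in cv2.boxPoints(r)])
a=show("top",[],(185,165,335,250),5,None,im); b=show("side",[],(205,150,335,270),5,None)
cv2.imwrite("pics/a1.png",a); cv2.imwrite("pics/b1.png",b)
E
```

```text
(222, 202) [0.539 0.181 0.04 ]
(309, 216) [ 0.476 -0.174  0.04 ]
(253, 232) [0.536 0.198 0.04 ]
(303, 178) [ 0.466 -0.158  0.04 ]
((221.56002807617188, 202.5800018310547), (53.31584548950195, 43.69919204711914), 8.130102157592773) [[0.466, 0.305, 0.03], [0.647, 0.281, 0.03], [0.612, 0.061, 0.03], [0.432, 0.089, 0.03]]
```

View pics/a1.png

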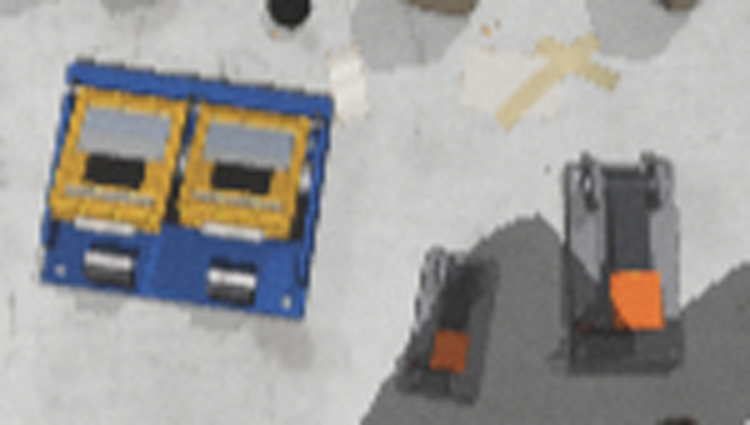

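View pics/b1.png

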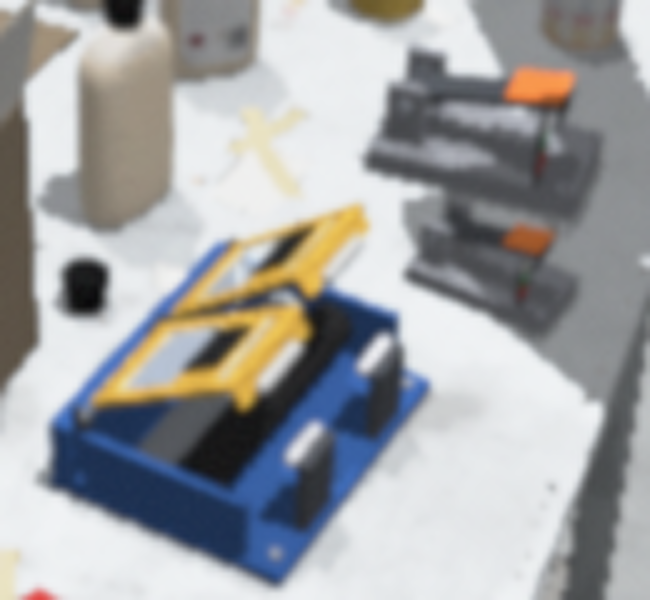

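The crops show both feeder guards open. The feeder's front corners in the top image are at about (193.4,221.4) and (246,228.6), and the large console's front corners at about (298.6,239.4) and (321.6,239.4).

```bash
python3 - <<'E'
from h import *
from scipy.optimize import least_squares
def pp(x,y,k=5,o=(185,165)): return [x/k+o[0]-.4,y/k+o[1]-.4]
def ps(x,y): return pp(x,y,5,(205,150))
# feeder correspondences: front base corners, rear hinge-wall top corners ; side front corners
F=[("top",[-.09,.11,.008],pp(42,283)),("top",[-.09,-.11,.008],pp(305,319)),
   ("side",[-.09,.11,.0],ps(280,584)),("side",[-.09,-.11,.0],ps(430,384)),("side",[.09,.11,.0],ps(55,487))]
C=[("top",[-.085,.045,.022],pp(568,372)),("top",[-.085,-.045,.022],pp(683,372)),
   ("side",[.085,.045,.026],ps(367,160)),("side",[-.085,.045,.026],ps(572,205)),("side",[-.085,-.045,.026],ps(605,140))]
J=[]
for cam in("top","side"):
    pass
def fit(L,x0):
    f=lambda v:np.concatenate([proj(c,W(v,p))[0]-q for c,p,q in L])
    r=least_squares(f,x0,loss="soft_l1"); print(r.x.round(4)); print(f(r.x).reshape(-1,2).round(1).tolist()); return r.x
f=fit(F,[.54,.18,-.13]); c=fit(C,[.48,-.17,0])
np.save("pose.npy",[f,c])
lev=lambda q:np.array([[.055-.1*np.cos(q)+i*np.cos(q), j, .062+ .1*np.sin(q)+.011] for i,j in((-.023,-.02),(.023,-.02),(.023,.02),(-.023,.02))])
polys=[(W(f,box(.18,.22,0)),(0,255,0)),(W(f,box(.03,.046,.084,-.023,.05)),(255,0,255)),(W(f,box(.03,.046,.084,-.023,-.05)),(255,0,255)),
 (W(c,box(.17,.09,0)),(0,255,0)),(W(c,box(.17,.09,.026)),(255,255,0)),(W(c,box(.046,.04,.089,-.045,0)),(255,0,255))]
a=show("top",polys,(185,165,335,250),5,None); b=show("side",polys,(205,150,335,270),5,None)
b=cv2.resize(b,(460,425)) ; b=b
o=np.vstack([a,cv2.copyMakeBorder(b[:, :],0,0,0,750-460,cv2.BORDER_CONSTANT)]); cv2.imwrite("pics/o1.png",cv2.resize(o,(529,600),interpolation=cv2.INTER_AREA))
print("pads",W(f,[[-.023,.05,.084],[-.023,-.05,.084]]).round(4).tolist(),"jog",W(c,[[-.045,0,.073]]).round(4).tolist())
# orange pad centroids by colour in both views
for cam,roi in(("top",(300,210,330,235)),("side",(300,160,325,175))):
    im=ctrl.camera(cam); x0,y0,x1,y1=roi; m=cv2.inRange(cv2.cvtColor(im,cv2.COLOR_RGB2HSV)[y0:y1,x0:x1],(3,150,120),(18,255,255)); ys,xs=np.nonzero(m)
    q=(xs.mean()+x0,ys.mean()+y0); print(cam,len(xs),q,ray(cam,q,.087).round(4), proj(cam,W(c,[[-.043,0,.089]])))
E
```

```text
[ 0.5396  0.1797 -0.1489]
[[0.5, -0.3], [0.4, -0.5], [0.6, 0.8], [0.6, 0.7], [-1.0, -0.2]]
[ 0.4712 -0.1689  0.0372]
[[-0.4, -0.1], [-1.5, -1.3], [0.2, -0.7], [1.8, -0.3], [0.2, -0.7]]
pads [[0.5242, 0.2326, 0.084], [0.5094, 0.1337, 0.084]] jog [[0.4262, -0.1705, 0.073]]
top 109 (np.float64(311.89908256880733), np.float64(224.37614678899084)) [ 0.4363 -0.1781  0.087 ] [[310.12306685 226.37406385]]
side 64 (np.float64(312.453125), np.float64(167.265625)) [ 0.4372 -0.1759  0.087 ] [[314.39879791 168.14630535]]
```

View pics/o1.png

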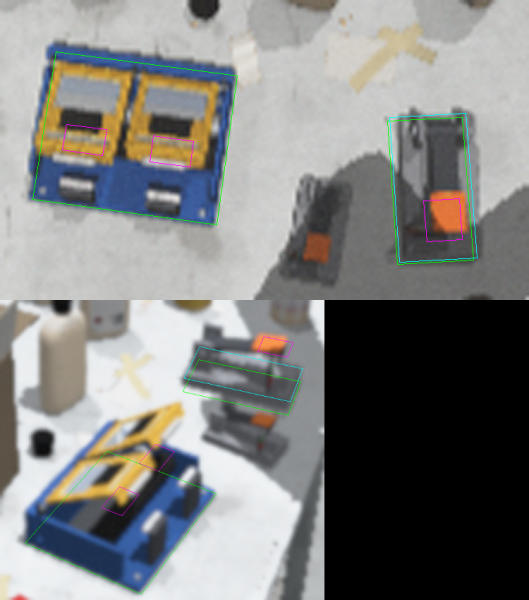

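Both views put the orange pad top at about (0.437,-0.177), so I'll use that instead of the console corner fit. The feeder fit looks right: the overlay follows the base outline.

>>> move_arm(rows=[{"slide": [0.02,0.03,0.02],"delta_rot": [0,0,-3],"jaw": 1},{"slide": [0.04,0.07,0.03],"delta_rot": [0,0,-6],"jaw": 1},{"slide": [0.06,0.11,0.03],"delta_rot": [0,0,-9],"jaw": 1},{"slide": [0.08,0.15,0.03],"delta_rot": [0,0,-12],"jaw": 1},{"slide": [0.1,0.19,0.03],"delta_rot": [0,0,-15],"jaw": 1},{"slide": [0.12,0.23,0.03],"delta_rot": [0,0,-18],"jaw": 1},{"slide": [0.14,0.27,0.03],"delta_rot": [0,0,-21],"jaw": 1},{"slide": [0.16,0.31,0.03],"delta_rot": [0,0,-24],"jaw": 1},{"slide": [0.18,0.35,0.03],"delta_rot": [0,0,-27],"jaw": 1},{"slide": [0.2,0.39,0.03],"delta_rot": [0,0,-30],"jaw": 1}])

```text
t: 2.0
eef_pos: [0.447, -0.2367, 0.2868]
eef_rot: [0.238, 3.132, -0.0]
force: [1.0, -0.7, 0.3]
grip_width: -0.0
finger_force: 0.0
```

```bash
python3 -c "
from bench import ctrl
s=ctrl.read_state();print(ctrl.nose_length,{k:s[k] for k in('t','eef_pos','eef_rot','force','grip_width')})"
```

```text
0.025 {'t': 2.0, 'eef_pos': array([ 0.44697243, -0.23665881,  0.28675838]), 'eef_rot': array([ 2.38243116e-01,  3.13151650e+00, -1.68776385e-04]), 'force': array([ 0.97763055, -0.67509448,  0.3173545 ]), 'grip_width': -0.00033110968817884025}
```

>>> move_arm(rows=[{"slide": [0.01,0.048,0],"jaw": 1},{"slide": [0.02,0.096,0],"jaw": 1},{"slide": [0.03,0.144,0],"jaw": 1},{"slide": [0.04,0.192,0],"jaw": 1},{"slide": [0.05,0.24,0],"jaw": 1},{"slide": [0.06,0.288,0],"jaw": 1},{"slide": [0.068,0.336,0],"jaw": 1},{"slide": [0.073,0.384,0],"jaw": 1},{"slide": [0.077,0.432,0],"jaw": 1},{"slide": [0.079,0.475,0],"jaw": 1}])

```text
invalid input
```

>>> move_arm(rows=[{"slide": [0,0,-0.03],"jaw": 1},{"slide": [0,0,-0.06],"jaw": 1},{"slide": [0,0,-0.085],"jaw": 1},{"slide": [0,0,-0.105],"jaw": 1},{"slide": [0,0,-0.12],"jaw": 1},{"slide": [0,0,-0.135],"jaw": 1},{"slide": [0,0,-0.145],"jaw": 1},{"slide": [0,0,-0.152],"jaw": 1},{"slide": [0,0,-0.155],"jaw": 1},{"slide": [0,0,-0.155],"jaw": 1}])

```text
invalid input
```

```bash
python3 - <<'E'
from h import *
s=ctrl.read_state();print({k:s[k] for k in('t','eef_pos','force')})
b=show("side",[],(205,130,335,270),4,None);a=show("top",[],(185,165,285,235),4,None)
o=np.zeros((560,720,3),np.uint8);o[:,:520]=b
cv2.imwrite("pics/p1.png",b);cv2.imwrite("pics/p1t.png",a)
E
```

```text
{'t': 2.0, 'eef_pos': array([ 0.44697243, -0.23665881,  0.28675838]), 'force': array([ 0.97763055, -0.67509448,  0.3173545 ])}
```

View pics/p1.png

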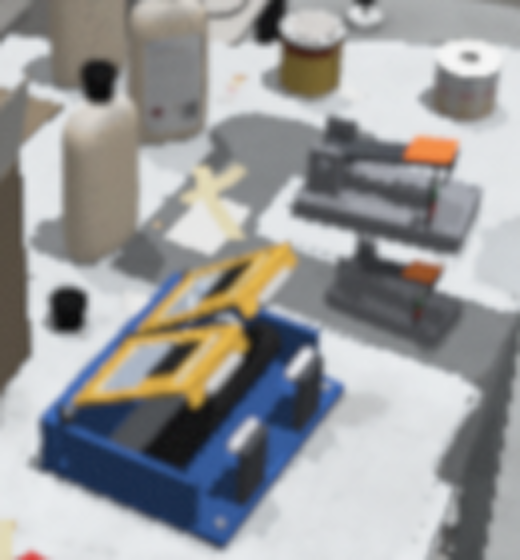

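Both calls were refused because delta_rot was missing, so nothing moved and the guards are still open. I'll resend with delta_rot.

>>> move_arm(rows=[{"slide": [0.01,0.048,0],"delta_rot": [0,0,0],"jaw": 1},{"slide": [0.02,0.096,0],"delta_rot": [0,0,0],"jaw": 1},{"slide": [0.03,0.144,0],"delta_rot": [0,0,0],"jaw": 1},{"slide": [0.04,0.192,0],"delta_rot": [0,0,0],"jaw": 1},{"slide": [0.05,0.24,0],"delta_rot": [0,0,0],"jaw": 1},{"slide": [0.06,0.288,0],"delta_rot": [0,0,0],"jaw": 1},{"slide": [0.068,0.336,0],"delta_rot": [0,0,0],"jaw": 1},{"slide": [0.073,0.384,0],"delta_rot": [0,0,0],"jaw": 1},{"slide": [0.077,0.432,0],"delta_rot": [0,0,0],"jaw": 1},{"slide": [0.079,0.475,0],"delta_rot": [0,0,0],"jaw": 1}])

```text
t: 3.1
eef_pos: [0.5255, 0.2386, 0.2864]
eef_rot: [0.234, 3.133, 0.0]
force: [0.5, -0.1, -0.5]
grip_width: -0.001
finger_force: 0.0
```

>>> move_arm(rows=[{"slide": [0,0,-0.03],"delta_rot": [0,0,0],"jaw": 1},{"slide": [0,0,-0.06],"delta_rot": [0,0,0],"jaw": 1},{"slide": [0,0,-0.085],"delta_rot": [0,0,0],"jaw": 1},{"slide": [0,0,-0.105],"delta_rot": [0,0,0],"jaw": 1},{"slide": [0,0,-0.12],"delta_rot": [0,0,0],"jaw": 1},{"slide": [0,0,-0.135],"delta_rot": [0,0,0],"jaw": 1},{"slide": [0,0,-0.145],"delta_rot": [0,0,0],"jaw": 1},{"slide": [0,0,-0.152],"delta_rot": [0,0,0],"jaw": 1},{"slide": [0,0,-0.156],"delta_rot": [0,0,0],"jaw": 1},{"slide": [0,0,-0.156],"delta_rot": [0,0,0],"jaw": 1}])

```text
t: 4.1
eef_pos: [0.5255, 0.2366, 0.1302]
eef_rot: [-0.235, -3.133, 0.0]
force: [0.9, 0.2, -0.8]
grip_width: 0.002
finger_force: 0.2
```

>>> move_arm(rows=[{"slide": [0,0,-0.003],"delta_rot": [0,0,0],"jaw": 1},{"slide": [0,0,-0.006],"delta_rot": [0,0,0],"jaw": 1},{"slide": [0,0,-0.009],"delta_rot": [0,0,0],"jaw": 1},{"slide": [0,0,-0.012],"delta_rot": [0,0,0],"jaw": 1},{"slide": [0,0,-0.015],"delta_rot": [0,0,0],"jaw": 1},{"slide": [0,0,-0.017],"delta_rot": [0,0,0],"jaw": 1},{"slide": [0,0,-0.019],"delta_rot": [0,0,0],"jaw": 1},{"slide": [0,0,-0.02],"delta_rot": [0,0,0],"jaw": 1},{"slide": [0,0,-0.021],"delta_rot": [0,0,0],"jaw": 1},{"slide": [0,0,-0.021],"delta_rot": [0,0,0],"jaw": 1}])

```text
t: 5.1
eef_pos: [0.5254, 0.2366, 0.109]
eef_rot: [-0.235, -3.133, 0.0]
force: [-0.4, 0.3, 1.0]
grip_width: -0.001
finger_force: 0.5
```

>>> move_arm(rows=[{"slide": [0,0,-0.0005],"delta_rot": [0,0,0],"jaw": 1},{"slide": [0,0,-0.001],"delta_rot": [0,0,0],"jaw": 1},{"slide": [0,0,-0.001],"delta_rot": [0,0,0],"jaw": 1},{"slide": [0,0,-0.0015],"delta_rot": [0,0,0],"jaw": 1},{"slide": [0,0,-0.0015],"delta_rot": [0,0,0],"jaw": 1},{"slide": [0,0,-0.002],"delta_rot": [0,0,0],"jaw": 1},{"slide": [0,0,-0.002],"delta_rot": [0,0,0],"jaw": 1},{"slide": [0,0,-0.002],"delta_rot": [0,0,0],"jaw": 1},{"slide": [0,0,-0.002],"delta_rot": [0,0,0],"jaw": 1},{"slide": [0,0,-0.002],"delta_rot": [0,0,0],"jaw": 1}])

```text
t: 6.1
eef_pos: [0.5254, 0.2366, 0.1073]
eef_rot: [-0.235, -3.133, 0.0]
force: [-3.8, 0.1, 3.6]
grip_width: 0.002
finger_force: 1.9
```

>>> move_arm(rows=[{"slide": [0,0,0.01],"delta_rot": [0,0,0],"jaw": 1},{"slide": [0,0,0.03],"delta_rot": [0,0,0],"jaw": 1},{"slide": [0,0,0.06],"delta_rot": [0,0,0],"jaw": 1},{"slide": [0,0,0.1],"delta_rot": [0,0,0],"jaw": 1},{"slide": [0,0,0.14],"delta_rot": [0,0,0],"jaw": 1},{"slide": [0,0,0.17],"delta_rot": [0,0,0],"jaw": 1},{"slide": [-0.005,-0.03,0.18],"delta_rot": [0,0,0],"jaw": 1},{"slide": [-0.01,-0.07,0.18],"delta_rot": [0,0,0],"jaw": 1},{"slide": [-0.014,-0.1,0.18],"delta_rot": [0,0,0],"jaw": 1},{"slide": [-0.014,-0.1,0.18],"delta_rot": [0,0,0],"jaw": 1}])

```text
t: 7.1
eef_pos: [0.5109, 0.1338, 0.2885]
eef_rot: [0.239, 3.131, 0.001]
force: [-0.2, -0.6, 0.1]
grip_width: 0.004
finger_force: 0.0
```

```bash
python3 - <<'E'
from h import *
s=ctrl.read_state();print({k:s[k] for k in('t','eef_pos','force')})
b=show("side",[],(215,130,315,270),4,None);a=show("top",[],(185,165,285,235),4,None)
a=cv2.copyMakeBorder(a,0,280,0,0,cv2.BORDER_CONSTANT)
cv2.imwrite("pics/p2.png",np.hstack([b,a]))
E
```

```text
{'t': 7.1, 'eef_pos': array([0.51091495, 0.13380408, 0.28852741]), 'force': array([-0.23104223, -0.62249118,  0.12656981])}
```

View pics/p2.png

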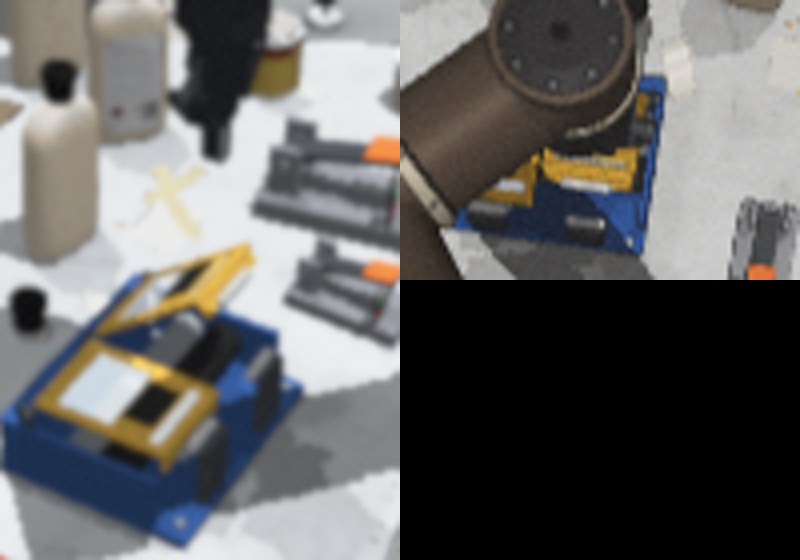

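```bash
python3 - <<'E'
from h import *
f,c=np.load("pose.npy")
def g(q,r,y): return W(f,[[.062-r*np.cos(q)-.009*np.sin(q)*1, y, .075+r*np.sin(q)+.003]])
im=ctrl.camera("side")
pol=[]
for q,col in((0,(0,255,0)),(.13,(255,0,255))):
    fr=np.vstack([g(q,.0,.095),g(q,.125,.095),g(q,.125,.005),g(q,0,.005)]); pol.append((fr,col))
b=show("side",pol,(215,200,295,270),8,None,im); cv2.imwrite("pics/p3.png",b)
E
```

```text
(no output)
```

View pics/p3.png

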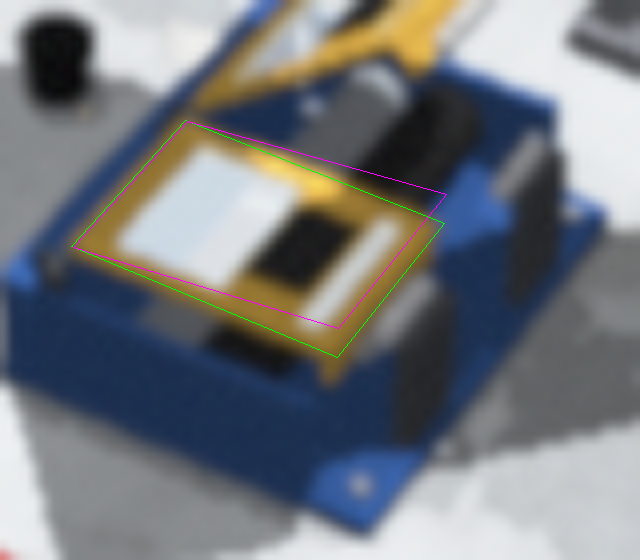

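The green outline (angle 0) matches the left guard, so it is shut and held. Next is the right guard.

>>> move_arm(rows=[{"slide": [0,0,-0.03],"delta_rot": [0,0,0],"jaw": 1},{"slide": [0,0,-0.06],"delta_rot": [0,0,0],"jaw": 1},{"slide": [0,0,-0.085],"delta_rot": [0,0,0],"jaw": 1},{"slide": [0,0,-0.105],"delta_rot": [0,0,0],"jaw": 1},{"slide": [0,0,-0.12],"delta_rot": [0,0,0],"jaw": 1},{"slide": [0,0,-0.135],"delta_rot": [0,0,0],"jaw": 1},{"slide": [0,0,-0.145],"delta_rot": [0,0,0],"jaw": 1},{"slide": [0,0,-0.152],"delta_rot": [0,0,0],"jaw": 1},{"slide": [0,0,-0.157],"delta_rot": [0,0,0],"jaw": 1},{"slide": [0,0,-0.16],"delta_rot": [0,0,0],"jaw": 1}])

```text
t: 8.25
eef_pos: [0.5116, 0.1369, 0.1272]
eef_rot: [0.235, 3.133, 0.0]
force: [-0.2, 0.6, 1.5]
grip_width: 0.005
finger_force: 0.4
```

>>> move_arm(rows=[{"slide": [0,0,-0.003],"delta_rot": [0,0,0],"jaw": 1},{"slide": [0,0,-0.006],"delta_rot": [0,0,0],"jaw": 1},{"slide": [0,0,-0.009],"delta_rot": [0,0,0],"jaw": 1},{"slide": [0,0,-0.012],"delta_rot": [0,0,0],"jaw": 1},{"slide": [0,0,-0.015],"delta_rot": [0,0,0],"jaw": 1},{"slide": [0,0,-0.017],"delta_rot": [0,0,0],"jaw": 1},{"slide": [0,0,-0.018],"delta_rot": [0,0,0],"jaw": 1},{"slide": [0,0,-0.019],"delta_rot": [0,0,0],"jaw": 1},{"slide": [0,0,-0.02],"delta_rot": [0,0,0],"jaw": 1},{"slide": [0,0,-0.02],"delta_rot": [0,0,0],"jaw": 1}])

```text
t: 9.25
eef_pos: [0.5113, 0.1366, 0.1073]
eef_rot: [-0.235, -3.133, 0.0]
force: [-2.1, 1.9, 3.4]
grip_width: 0.001
finger_force: 1.8
```

>>> move_arm(rows=[{"slide": [0,0,0.02],"delta_rot": [0,0,0],"jaw": 1},{"slide": [0,0,0.05],"delta_rot": [0,0,0],"jaw": 1},{"slide": [0,0,0.08],"delta_rot": [0,0,0],"jaw": 1},{"slide": [-0.01,-0.045,0.08],"delta_rot": [0,0,0],"jaw": 1},{"slide": [-0.02,-0.09,0.08],"delta_rot": [0,0,2],"jaw": 1},{"slide": [-0.03,-0.135,0.08],"delta_rot": [0,0,4],"jaw": 1},{"slide": [-0.04,-0.18,0.08],"delta_rot": [0,0,6],"jaw": 1},{"slide": [-0.05,-0.225,0.08],"delta_rot": [0,0,8],"jaw": 1},{"slide": [-0.06,-0.27,0.08],"delta_rot": [0,0,8],"jaw": 1},{"slide": [-0.073,-0.311,0.08],"delta_rot": [0,0,8],"jaw": 1}])

```text
t: 10.25
eef_pos: [0.4381, -0.1763, 0.1875]
eef_rot: [0.016, 3.141, -0.0]
force: [0.8, -0.4, 0.5]
grip_width: -0.0
finger_force: 0.0
```

```bash
python3 - <<'E'
from h import *
f,c=np.load("pose.npy")
s=ctrl.read_state();print({k:s[k] for k in('t','eef_pos','force')})
def g(q,r,y): return W(f,[[.062-r*np.cos(q)-.009*np.sin(q)*1, y, .075+r*np.sin(q)+.003]])
pol=[(np.vstack([g(0,.0,y+.045),g(0,.125,y+.045),g(0,.125,y-.045),g(0,0,y-.045)]),(0,255,0)) for y in(.05,-.05)]
b=show("side",pol,(215,140,345,270),4,None); cv2.imwrite("pics/p4.png",b)
E
```

```text
{'t': 10.25, 'eef_pos': array([ 0.43808039, -0.17630908,  0.18746743]), 'force': array([ 0.77908496, -0.43966866,  0.54220166])}
```

View pics/p4.png

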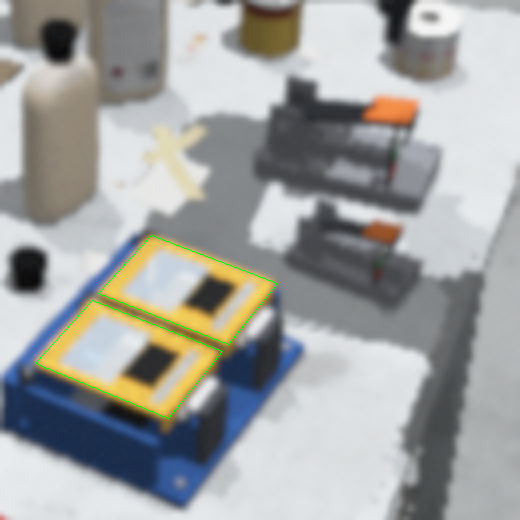

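Both guards match the shut outlines. Next is the lever: I'll approach to just below first contact, then go in steps.

>>> move_arm(rows=[{"slide": [0,0,-0.025],"delta_rot": [0,0,0],"jaw": 1},{"slide": [0,0,-0.045],"delta_rot": [0,0,0],"jaw": 1},{"slide": [0,0,-0.06],"delta_rot": [0,0,0],"jaw": 1},{"slide": [0,0,-0.068],"delta_rot": [0,0,0],"jaw": 1},{"slide": [0,0,-0.072],"delta_rot": [0,0,0],"jaw": 1},{"slide": [0,0,-0.075],"delta_rot": [0,0,0],"jaw": 1},{"slide": [0,0,-0.077],"delta_rot": [0,0,0],"jaw": 1},{"slide": [0,0,-0.079],"delta_rot": [0,0,0],"jaw": 1},{"slide": [0,0,-0.08],"delta_rot": [0,0,0],"jaw": 1},{"slide": [0,0,-0.08],"delta_rot": [0,0,0],"jaw": 1}])

```text
t: 11.3
eef_pos: [0.4384, -0.1744, 0.1075]
eef_rot: [0.016, 3.141, -0.0]
force: [-2.4, -1.3, 5.4]
grip_width: 0.001
finger_force: 2.2
```

>>> move_arm(rows=[{"slide": [0,0,-0.001],"delta_rot": [0,0,0],"jaw": 1},{"slide": [0,0,-0.002],"delta_rot": [0,0,0],"jaw": 1},{"slide": [0,0,-0.003],"delta_rot": [0,0,0],"jaw": 1},{"slide": [0,0,-0.004],"delta_rot": [0,0,0],"jaw": 1},{"slide": [0,0,-0.005],"delta_rot": [0,0,0],"jaw": 1},{"slide": [0,0,-0.006],"delta_rot": [0,0,0],"jaw": 1},{"slide": [0,0,-0.007],"delta_rot": [0,0,0],"jaw": 1},{"slide": [0,0,-0.008],"delta_rot": [0,0,0],"jaw": 1},{"slide": [0,0,-0.009],"delta_rot": [0,0,0],"jaw": 1},{"slide": [0,0,-0.009],"delta_rot": [0,0,0],"jaw": 1}])

```text
t: 12.3
eef_pos: [0.4376, -0.1744, 0.0983]
eef_rot: [-0.016, -3.14, 0.0]
force: [-4.8, 1.1, 7.1]
grip_width: 0.0
finger_force: 3.7
```

```bash
python3 - <<'E'
from h import *
for i in range(4):
    ctrl.camera("top"); s=ctrl.read_state();print(s["t"],s["eef_pos"].round(4),s["force"].round(1))
c=[.4815,-.1775,.0]
def lev(q): # pad top outline, tilt q up
    o=np.array([[i,j,.011] for i,j in((-.123,-.02),(-.077,-.02),(-.077,.02),(-.123,.02))]); 
    x=o[:,0]*np.cos(q)+o[:,2]*np.sin(q); z=-o[:,0]*np.sin(q)+o[:,2]*np.cos(q); return W(c,np.c_[.055+x,o[:,1],.062+z])
a=show("side",[],(280,130,340,190),6,None); b=show("side",[(lev(0),(0,255,0)),(lev(.06),(255,0,255)),(lev(-.06),(255,0,0))],(280,130,340,190),6,None)
cv2.imwrite("pics/p5.png",np.hstack([a,b]))
E
```

```text
12.35 [ 0.4377 -0.1744  0.0984] [-4.9  0.4  7.9]
12.4 [ 0.4377 -0.1744  0.0984] [-5.5 -0.   8.3]
12.45 [ 0.4377 -0.1745  0.0984] [-5.1 -1.   7. ]
12.5 [ 0.4377 -0.1744  0.0984] [-5.1  0.2  6.7]
```

View pics/p5.png

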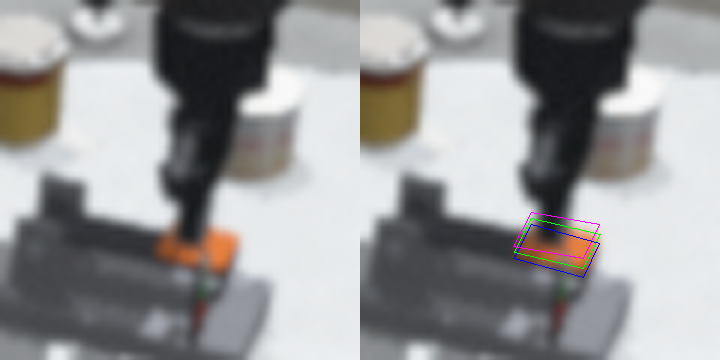

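The lever looks level: the tip is at about z = 73 mm, the push is about 7 N, and the pad sits near the level outline. I'm handing in while holding it.

```bash
python3 -c "
from bench import ctrl
print(ctrl.close_job())"
```

```text
the job is handed in; nothing more can be done
None
```

Both guards are shut on their catches, and I handed the job in at 12.5 s with the arm still holding the console lever level: fingertip at 73 mm, about 7 N. I judged the green position from that height, the force and a side picture, since the pointer was too small to read.

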